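# Unlatch the index plunger and slide the dish carrier out

### The arm

A 7-joint arm with a two-finger parallel gripper is mounted at the origin on the work surface. World frame = base frame: x ahead of the robot, y to its left, z up, the work surface at z = 0. Lengths are in m, angles in rad, forces in N, time in s.
With the tool pointing down it reaches from about 0.4 to 0.925 m from the base axis. Payload 4.1 kg.
Tool frame: the origin (TCP) lies between the finger pads; the fingertips stand 25 mm ahead of it and the grasp point (between the pads) lies 6 mm ahead of it; y points along the fingers, x is the direction in which the jaws open and shut, and the axes are right-handed (so a half turn about y gives the same grasp; the last joint's range is limited). The gripper opens to 85 mm and grips with 20 to 120 N. Pads are 22 mm wide; open, the fingers measure 114 mm over their backs; the gripper's body (76 mm by 85 mm) begins 54 mm behind the grasp point. The pads swing forward as they close: fully open they stand 13 mm farther back than shut.
Start: joints at [1.197, 0.398, 0.045, 1.537, -0.019, 1.207, -0.051], TCP at [0.176, -0.626, 0.256] pointing down, gripper open.
Joint ranges: [-2.82, 2.82], [-0.49, 2.23], [-1.37, 1.46], [0, 2.46], [-1.36, 4.5], [0.23, 2], [-2.94, 2.94]. Speed limits (rad/s): [2.57, 2.57, 3.14, 3.14, 3.14, 3.14, 3.14].

### API

Orientations are given as a rotation vector (axis times angle).
In Python, from bench import sense, optics, job gives the robot as it stands.
- The arm moves only by the tool servo_tool, never from a script. Its arguments are lists of equal length, an entry for each row: "rotation": the turn, a rotation vector about the tool's x, y, z in degrees, a list of three; "xyz": the shift along the tool's x, y, z in cm, a list of three; "jaw": the opening in per cent of the stroke, from 0 (shut) to 100 (fully open). In form: {"rotation": [[rx, ry, rz], ...], "xyz": [[dx, dy, dz], ...], "jaw": [jaw, ...]}. A call has 1 to 5 rows; each row shifts and turns the commanded pose from where the row before left it, along the tool's axes as they then stand; what a row does not reach is not made up. A row lasts 1/10 s, in which the tool goes at most 50 mm and 8.59 degrees, less where a joint would pass 70% of its speed; a pose out of reach is approached as far as the arm can. A call is refused whole if a number of a shift passes 5 or a number of a turn 8.59, either way. A call with a gripper value outside its range is refused whole. The fingers move at their own pace and stop on an object; "squeeze" is the grip in N (left out, the last holds). Time passes only in rows, so rows that do not move let the fingers close. It gives the time, the measured TCP pose, the force and the opening at its end, in the units of the state.
- sense(): the state, without advancing time (a new reading comes with each control period).
- optics.read_camera(name): name is "side" or "top"; returns a dict with "img" (384x512x3 uint8, blue, green, red), "fovy" (degrees; the focal length in pixels is half the picture's height over the tangent of half this angle, whatever the lens; pixels are square), "cx", "cy" (the principal point, pixels), "cam_to_world" (4x4, takes a point from camera to world coordinates). Camera axes: x right, y down, z forward; pixel columns grow to the right and rows downward; lengths in m; the calibration is good to about 2 mm. A picture is of the moment at which its call begins. There is no depth.
- job.finish_job(): hands the job in, once; it reports no verdict.
The state is a dict: "clock": time; "q": joint angles; "qvel": joint speeds; "tau": joint torques, N m; "tcp_pos": TCP position; "tool_rot": TCP orientation; "contact_force": force on the tool from outside, world axes, zero at the start; "moment": the same for the moment, N m; "finger_gap": finger opening in m.
Only numpy, scipy, OpenCV 4.12 (cv2) and the standard library are available. Lean on these libraries where they do the work, as an engineer would, in place of code of your own. Each camera call takes 0.05 s, during which the arm holds its last target.

### The job

Unload the culture dish from the transfer station: pull up the sprung plunger that pins the steel dish carrier, twist it about a quarter turn so that it stays up by itself when let go, and only then push the carrier along the track, out of its rails, until it rests against the end stop. Keep the dish in its seat on the carrier, leave the plunger latched up, and do not disturb the dish stack, the tube rack or the marker pen.

Things in the scene. Friction and masses are not known exactly. Their poses are not given: they have to be found in the camera images.
- station: Fixed transfer station, dark grey base 100 mm wide (x), 308 long (y), 12 thick. Origin on the bench under mid track; y runs along the track to the end stop (the way out), z up. Rails with inward lips at y -120 to -50 mm (top z 26) hold the carrier; beyond, only guides 18 high. A bridge (y -150 to -120, full width, top z 38) carries the plunger. End stop wall at y 140 to 150, top z 24.
- plunger_base (a point): Fixed point on the plunger's vertical axis, at the top of the slotted collar (station x 0, y -135 mm, z 50 mm). The collar is two steel jaws on the bridge, together 24 mm along x and 20 mm along y, 12 mm high, with a 6 mm slot along x between them.
- plunger (a joint): Plunger lift, m: 0 down (pin in the carrier), 0.016 top. A spring pulls it down: 4 N at 0, 8 N at the top. Down, a cross pin below the knob lies in the collar's slot and stops it turning; it clears the collar at 11 mm lift. Raised past that, turned 45 degrees or more either way (90 is best) and let down, it rests across the jaws and stays at about 0.011.
- plunger_knob: Black bar-shaped knob on the plunger: 40 mm long (x), 12 thick (y), 18 high, to be pinched across its 12 mm. Origin on the plunger's axis, 6 mm below the knob's underside: plunger down, it is 50 mm above the bench and the knob spans 56 to 74 mm, its x along the station's x. Rises and turns (90 degrees each way) with the plunger.
- carrier: Loose steel dish carrier: plate 76 mm wide (x), 170 long (y), 8 thick, about 0.35 kg. Origin: centre of its underside, 12 mm above the bench; axes as the station's. Its origin is at station y -65 mm when pinned, +55 mm against the end stop (120 mm of travel). The plunger's pin enters a 10 mm square hole at its y -70 mm.
- tab_top (a point): Middle of the top edge of the carrier's upright steel tab, the thing to push: a plate 40 mm wide (x), 6 mm thick (y), 40 mm high above the carrier's top face; centred on carrier x 0, y +6 mm; its top is 60 mm above the bench. Push its rear face (towards the plunger) in the station's +y direction.
- dish_seat (a point): Centre of the dish's place on the carrier's top face (carrier x 0, y 47 mm, z 8 mm), between four steel pegs 6 mm high that leave about 1 mm of play.
- dish: Covered petri dish with red agar, 60 mm diameter, 14 mm high, 40 g, loose on its seat. Origin: centre of its underside.
- dish_stack: Bystander: two larger covered petri dishes as one stack, 90 mm diameter, 30 mm high. Origin: centre of its underside.
- tube_rack: Bystander: steel wire test-tube rack with tubes, 70 x 120 mm, 95 mm high. Origin: centre of its underside.
- marker: Bystander: black marker pen lying along its y, 120 mm long, 16 mm wide and high. Origin: centre of its underside.
There are look-alikes about, which are no part of the job. Leave any purple look-alike of the carrier alone.

How it is judged:
On the way, in this order (a step that is already met when the one before it is completed fails the run):
1. the plunger is latched up and let go while the carrier is still in its pinned place (value of joint plunger above 0.009 m and contact force between plunger_knob and the fingers below 0.2 N and y of carrier in the frame of station below -0.057 m), for 0.3 s.
2. the carrier is pushed out of the rails against the end stop (y of carrier in the frame of station above 0.049 m), for 0.2 s.
At the end, for the whole second after the job is handed in: The plunger stays latched up by itself (lift over 9 mm); the carrier lies flat in the track, at rest, within 6 mm of the end stop; the dish lies flat in its seat on the carrier (within 5 mm) (value of joint plunger above 0.009 m and y of carrier in the frame of station between 0.049 and 0.06 m and z of carrier in the frame of station below 0.015 m and angle between carrier's own z axis and vertical below 0.05 rad and distance between dish and dish_seat below 0.005 m and angle between dish's own z axis and vertical below 0.08 rad and linear speed of each of carrier, dish below 0.02 m/s); the robot touches nothing.
It fails at once if the dish leaves its seat or is tipped (distance between dish and dish_seat above 0.012 m or angle between dish's own z axis and vertical above 0.35 rad).
It fails at once if the dish stack, the tube rack or the marker pen is pushed away or knocked over (distance of any of dish_stack, tube_rack, marker from where it was at the start of the episode above 0.03 m or angle between any of tube_rack, dish_stack's own z axis and vertical above 0.5 rad).
It also fails if it takes over 48 s, if anything falls off the work surface, if the arm or the gripper's body presses on something with over 40 N, if the wrist force passes 120 N, or if a joint passes its speed limit or range.

## Working session

There is one attempt and no reset: what is moved stays moved. The work goes in short steps, Python scripts to look and compute and a tool call to move; the robot and the scene stay as the last step left them, time stands still between calls to the robot, and variables do not carry over. Pictures are saved under pics/ and viewed, and the job is handed in when it is done.

Besides the shell and the picture viewer there is one more tool, called after "Request:" by a JSON object that holds its "name" and its "arguments". servo_tool: Moves the arm, as the interface text tells. Its arguments: {"type":"object","properties":{"rotation":{"type":"array","items":{"type":"array","items":{"type":"number"}}},"xyz":{"type":"array","items":{"type":"array","items":{"type":"number"}}},"jaw":{"type":"array","items":{"type":"number"}},"squeeze":{"type":"number"}},"required":["rotation","xyz","jaw"]}

```bash
mkdir -p pics; ls; python3 - <<'E'
from bench import sense, optics, job
import cv2
s=sense();print({k:s[k] for k in s})
for n in("side","top"):
    c=optics.read_camera(n);cv2.imwrite(f"pics/{n}0.png",c["img"]);print(n,c["fovy"],c["cx"],c["cy"],c["cam_to_world"])
print(sense()["clock"])
E
```

```text
pics
{'clock': 0.0, 'q': array([ 1.19702151,  0.39922906,  0.0450421 ,  1.53789115, -0.01870818,
        1.20688569, -0.05071032]), 'qvel': array([ 0.00114547, -0.00223344, -0.00091944,  0.00087898, -0.00109337,
        0.00031371, -0.00080482]), 'tau': array([ 7.35946446e-05, -4.75118172e+01,  1.36427578e+00, -2.54222363e+01,
        1.13157107e-02,  9.31581919e-03, -1.65146139e-05]), 'tcp_pos': array([ 0.17622662, -0.62504485,  0.25523467]), 'tool_rot': array([-1.32565245,  1.0055903 , -1.00281937]), 'contact_force': array([-0.94221771, -0.11498827, -0.13010327]), 'moment': array([ 0.03540382, -0.01567521,  0.02624766]), 'finger_gap': 0.08558911511748479}
side 57.85077579412245 258.9979125538323 188.47082533518852 [[-0.92937737 -0.19910252  0.31083095  0.27037463]
 [-0.36912162  0.49527201 -0.78641902  0.62967771]
 [ 0.00263214 -0.84561447 -0.53378764  0.48235528]
 [ 0.          0.          0.          1.        ]]
top 50.88947901726357 254.44178468355 194.0573987966339 [[-0.09103385 -0.97158604  0.21847976  0.29446495]
 [-0.99584622  0.08842459 -0.02171193  0.06695593]
 [ 0.00177603 -0.21954876 -0.97559991  0.9544812 ]
 [ 0.          0.          0.          1.        ]]
0.1
```

View pics/side0.png

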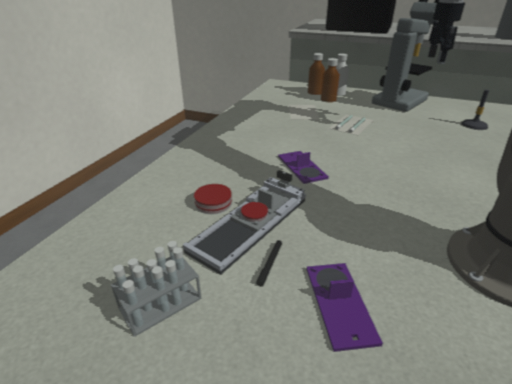

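View pics/top0.png

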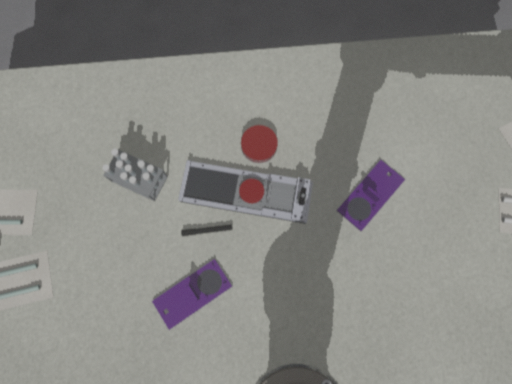

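```bash
python3 - <<'E'
import cv2
for n in("side","top"):
    im=cv2.imread(f"pics/{n}0.png")
    print(im.shape)
from scipy.spatial.transform import Rotation as R
print(R.from_rotvec([-1.32565245,  1.0055903 , -1.00281937]).as_matrix())
E
```

```text
(384, 512, 3)
(384, 512, 3)
[[ 2.71417183e-01 -6.68757066e-04  9.62461566e-01]
 [-9.62459747e-01  1.87589245e-03  2.71417973e-01]
 [-1.98698707e-03 -9.99998017e-01 -1.34502312e-04]]
```

```bash
python3 - <<'E'
import cv2
a=cv2.imread("pics/side0.png")[150:280,170:330]
cv2.imwrite("pics/side0c.png",cv2.resize(a,None,fx=5,fy=4.6,interpolation=cv2.INTER_CUBIC) if 0 else cv2.resize(a,(640,520),interpolation=cv2.INTER_CUBIC))
a=cv2.imread("pics/top0.png")[145:240,165:325]
cv2.imwrite("pics/top0c.png",cv2.resize(a,(800,475),interpolation=cv2.INTER_CUBIC))
E
```

```text
(no output)
```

View pics/side0c.png

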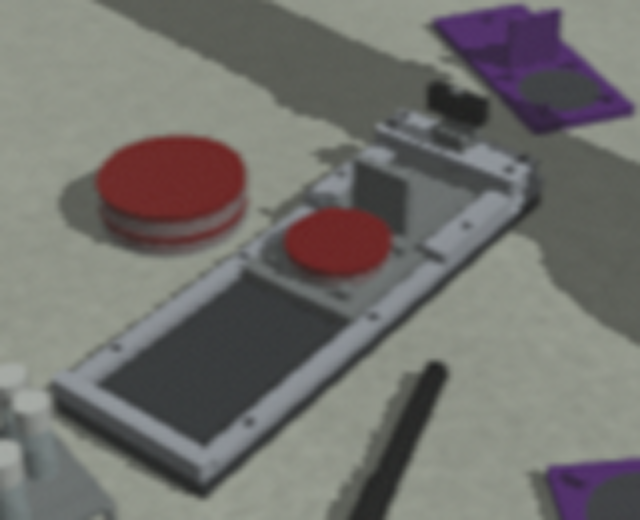

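View pics/top0c.png

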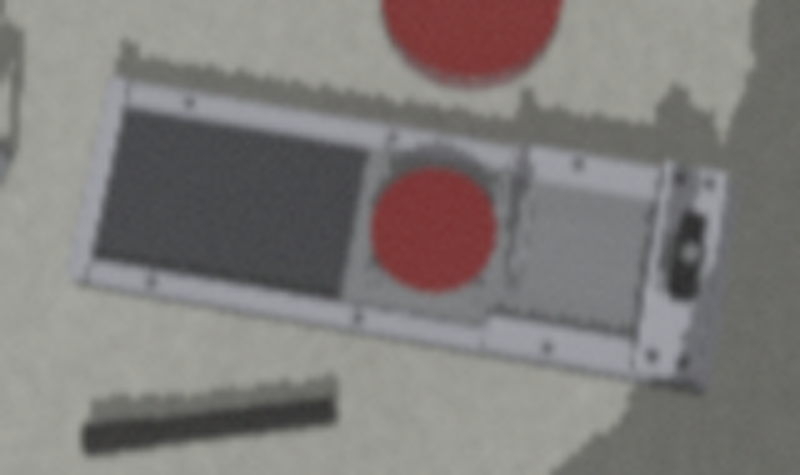

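```bash
cat > h.py <<'E'
import numpy as np, cv2
from scipy.optimize import least_squares
from scipy.spatial.transform import Rotation as R
from bench import sense, optics, job
def proj(c,P):
    T=np.linalg.inv(c["cam_to_world"]);p=np.atleast_2d(P)@T[:3,:3].T+T[:3,3]
    f=192/np.tan(np.radians(c["fovy"])/2)
    return np.c_[f*p[:,0]/p[:,2]+c["cx"],f*p[:,1]/p[:,2]+c["cy"]]
def st(X,P):
    x,y,z,a=X;P=np.atleast_2d(P)
    return np.c_[x+np.cos(a)*P[:,0]-np.sin(a)*P[:,1],y+np.sin(a)*P[:,0]+np.cos(a)*P[:,1],z+P[:,2]]
E
python3 - <<'E'
from h import *
ct=optics.read_camera("top");cs=optics.read_camera("side")
top=[((120,78),(50,150,24)),((78,283),(-50,150,24)),((728,172),(50,-150,38)),((668,160),(50,-120,38)),((636,370),(-50,-120,38)),((690,253),(0,-135,74)),((435,230),(0,-18,34))]
sid=[((60,385),(50,150,24)),((205,478),(-50,150,24)),((403,110),(50,-150,38)),((375,130),(50,-120,38)),((525,182),(-50,-120,38)),((458,98),(0,-135,74)),((355,165),(20,-59,60)),((408,190),(-20,-59,60)),((338,240),(0,-18,34))]
pt=np.array([[165+(u+.5)/5-.5,145+(v+.5)/5-.5] for (u,v),_ in top]);ps=np.array([[170+(u+.5)/4-.5,150+(v+.5)/4-.5] for (u,v),_ in sid])
Pt=np.array([p for _,p in top])/1e3;Ps=np.array([p for _,p in sid])/1e3
def res(X,t=1,s=1):
    return np.r_[t*(proj(ct,st(X,Pt))-pt).ravel(),s*(proj(cs,st(X,Ps))-ps).ravel()]
for t,s in((1,1),(1,0),(0,1)):
    r=least_squares(res,[.5,.1,0,.1],args=(t,s),loss="soft_l1");print(t,s,r.x)
    print(np.round(res(r.x).reshape(-1,2),1).tolist())
# triangulate individual points
def tri(a,b):
    return least_squares(lambda P:np.r_[(proj(ct,P)-a).ravel(),(proj(cs,P)-b).ravel()],[.5,.1,.05]).x
X=least_squares(res,[.5,.1,0,.1],loss="soft_l1").x
for n,i,j in(("stop+",0,0),("stop-",1,1),("knobtop",5,5),("dishtop",6,8)):
    print(n,tri(pt[i],ps[j]),"model",st(X,Pt[i]))
np.save("X.npy",X)
for n,k in(("side",cs),("top",ct)):
    im=cv2.resize(k["img"],None,fx=4,fy=4,interpolation=cv2.INTER_CUBIC)
    def d(pts,col):
        q=(proj(k,st(X,np.array(pts)/1e3))*4+1.5).astype(int);cv2.polylines(im,[q],True,col,1)
    d([(50,150,24),(-50,150,24),(-50,140,24),(50,140,24)],(0,255,0))
    d([(50,-150,38),(-50,-150,38),(-50,-120,38),(50,-120,38)],(0,255,0))
    d([(50,-154+0,0),(-50,-154,0),(-50,154,0),(50,154,0)],(255,0,0))
    d([(20,-141,74),(-20,-141,74),(-20,-129,74),(20,-129,74)],(0,255,255))
    d([(20,-62,60),(-20,-62,60),(-20,-56,60),(20,-56,60)],(255,255,0))
    d([(30*np.cos(t),-18+30*np.sin(t),34) for t in np.linspace(0,6.28,40)],(0,255,0))
    im=im[600:1120,680:1320] if n=="side" else im[580:960,660:1300]
    cv2.imwrite(f"pics/{n}_ov.png",im)
E
```

```text
1 1 [ 0.51433017  0.06829858 -0.00526684 -0.25760975]
[[-1.3, 0.6], [-1.5, -0.5], [0.7, 0.3], [0.1, 0.6], [0.3, -0.1], [0.9, 0.1], [0.6, 0.3], [-1.4, 0.1], [0.2, -1.3], [-0.3, 0.9], [-0.2, 0.8], [-3.1, 1.1], [-0.2, -0.2], [-0.1, -0.9], [1.0, -1.4], [0.4, 1.0]]
1 0 [ 0.51765855  0.06764091 -0.01727602 -0.25806994]
[[-0.3, 0.7], [-0.4, -0.9], [0.1, 0.2], [-0.3, 0.6], [-0.0, -0.7], [0.3, -0.2], [0.8, 0.1], [-2.0, 4.0], [-0.9, 2.6], [-1.5, 4.6], [-1.4, 4.5], [-4.7, 4.9], [-1.6, 3.8], [-1.3, 3.0], [-0.4, 2.6], [-0.9, 4.9]]
0 1 [ 0.51241581  0.07154109 -0.00251222 -0.25658955]
[[-2.9, 1.2], [-3.0, 0.2], [-0.5, 0.8], [-1.1, 1.2], [-0.8, 0.6], [-0.3, 0.8], [-0.7, 1.0], [-1.6, 0.3], [0.3, -0.9], [-0.1, 0.7], [-0.0, 0.7], [-2.7, 1.0], [0.1, -0.4], [0.1, -1.1], [1.4, -1.6], [0.6, 1.0]]
stop+ [0.6013639  0.19706187 0.01625346] model [[0.60089574 0.20061034 0.01873316]]
stop- [0.50524949 0.22403096 0.01280306] model [[0.50419557 0.22608733 0.01873316]]
knobtop [ 0.47957181 -0.06035144  0.06958999] model [[ 0.47993623 -0.06224665  0.06873316]]
dishtop [0.50992237 0.0523389  0.03244129] model [[0.50974431 0.05089255 0.02873316]]
```

View pics/side_ov.png

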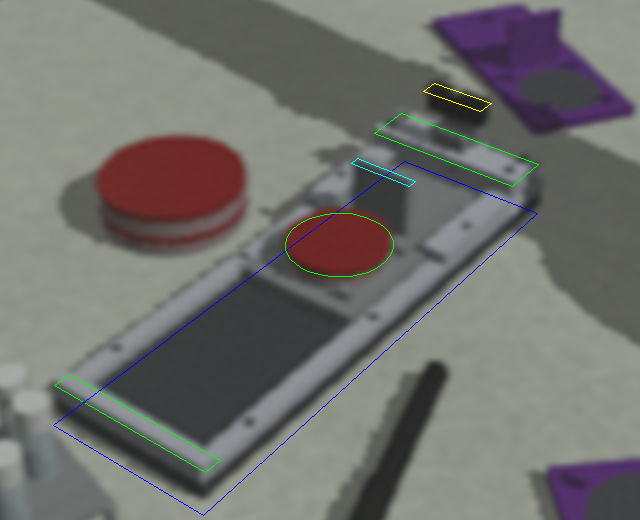

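View pics/top_ov.png

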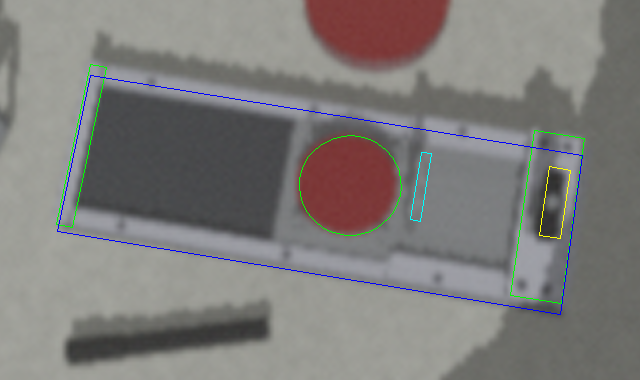

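```bash
python3 - <<'E'
import cv2
s=cv2.imread("pics/side0.png");t=cv2.imread("pics/top0.png")
def z(im,u,v,w,h,n,k=10):
    a=cv2.resize(im[v:v+h,u:u+w],(w*k,h*k),interpolation=cv2.INTER_CUBIC)
    a=cv2.convertScaleAbs(a,alpha=1.4)
    for i in range(0,w,10): cv2.putText(a,str(u+i),(i*k,10),0,.35,(0,255,255));cv2.line(a,(i*k,12),(i*k,18),(0,255,255))
    for i in range(0,h,10): cv2.putText(a,str(v+i),(0,i*k+4),0,.35,(0,255,255));cv2.line(a,(24,i*k),(30,i*k),(0,255,255))
    cv2.imwrite(f"pics/{n}.png",a)
z(s,250,160,60,55,"z1");z(s,180,225,60,45,"z2");z(t,260,170,60,55,"z3");z(t,175,155,60,55,"z4")
E
```

```text
(no output)
```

View pics/z1.png

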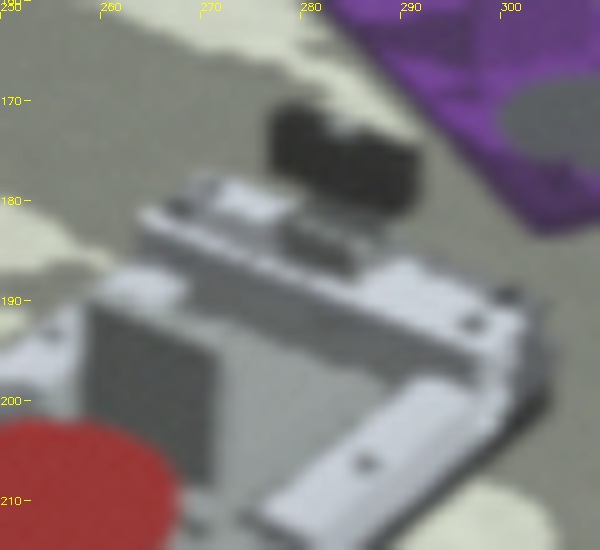

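View pics/z2.png

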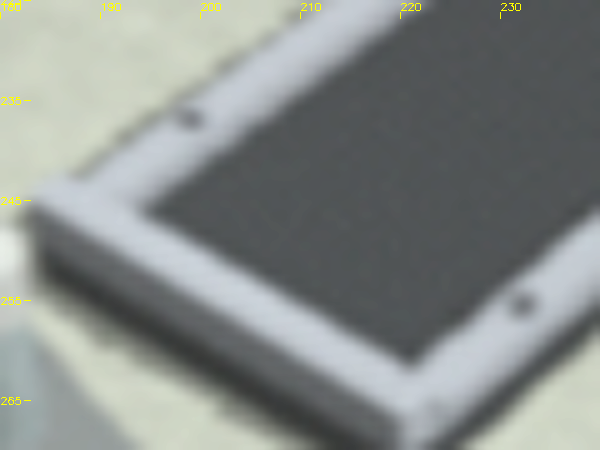

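View pics/z3.png

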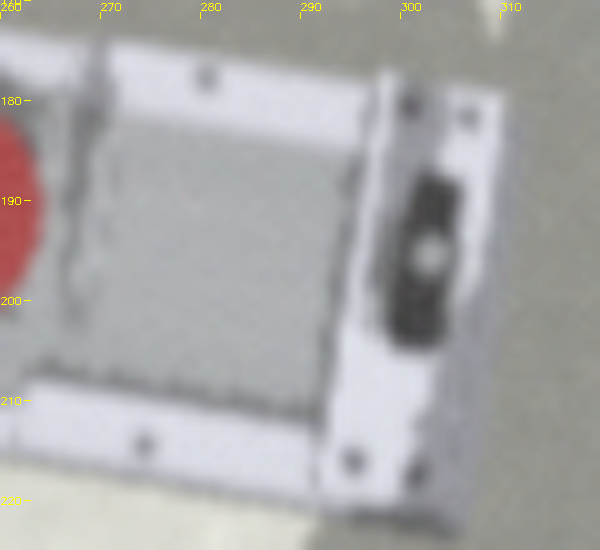

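View pics/z4.png

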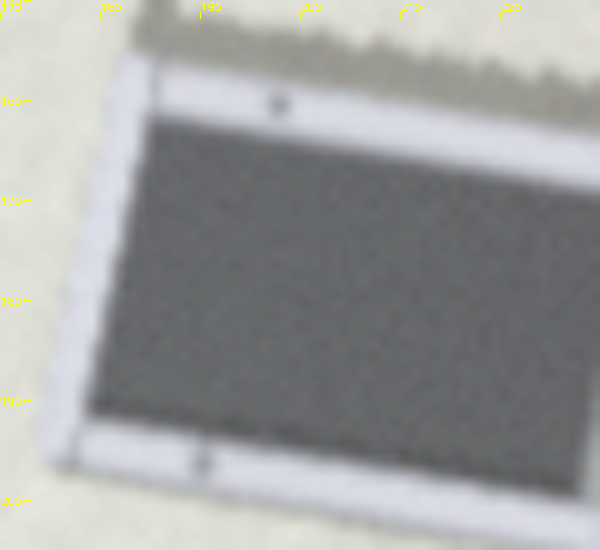

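```bash
cat > fit.py <<'E'
from h import *
ct=optics.read_camera("top");cs=optics.read_camera("side")
top=[((188,160.2),(50,150,24)),((179.5,201.5),(-50,150,24)),((310.5,179),(50,-150,38)),((298,177),(50,-120,38)),((292,220),(-50,-120,38)),((306,221.5),(-50,-150,38)),((302.8,195.7),(0,-135,74)),((252.2,191.2),(0,-18,34))]
sid=[((184,245),(50,150,24)),((220.5,267.5),(-50,150,24)),((264,181.3),(50,-120,38)),((300.5,195.5),(-50,-120,38)),((303,190),(-50,-150,38)),((269.5,177.5),(50,-150,38)),((258.3,190.5),(20,-56,60)),((271.7,195.5),(-20,-56,60)),((284.3,172.8),(0,-135,74)),((254.8,210.5),(0,-18,34))]
pt=np.array([q for q,_ in top])-.5;ps=np.array([q for q,_ in sid])-.5
Pt=np.array([p for _,p in top])/1e3;Ps=np.array([p for _,p in sid])/1e3
def pk(c,P,k):
    p=proj(c,P);f=192/np.tan(np.radians(c["fovy"])/2);o=np.array([c["cx"],c["cy"]]);d=(p-o)/f
    return o+f*d*(1+k*(d**2).sum(1,keepdims=True))
def res(X,t=1,s=1):
    return np.r_[t*(pk(ct,st(X[:4],Pt),X[4])-pt).ravel(),s*(pk(cs,st(X[:4],Ps),X[5])-ps).ravel()]
if __name__=="__main__":
  for t,s,k in((1,1,0),(1,0,0),(0,1,0),(1,1,1),(1,0,1),(0,1,1)):
    f=lambda X:res(np.r_[X[:4],X[4:]*k],t,s)
    r=least_squares(f,[.5,.1,0,.1,0,0],loss="soft_l1");print(t,s,k,r.cost,np.round(r.x,4))
    if t==s: print(np.round(f(r.x).reshape(-1,2),1).tolist())
  # straightness of the table edge, top view
  g=cv2.cvtColor(ct["img"],cv2.COLOR_BGR2GRAY).astype(float)
  us=np.arange(30,330,15);vs=[]
  for u in us:
    col=cv2.GaussianBlur(g,(5,5),1)[20:100,u];vs.append(20+np.argmax(np.diff(col)))
  p=np.polyfit(us,vs,2);print(p,np.round(vs-np.polyval(np.polyfit(us,vs,1),us),1))
E
python3 fit.py
```

```text
1 1 0 7.729228199795313 [ 0.5143  0.0694 -0.0015 -0.2585  0.      0.    ]
[[-0.9, 0.7], [-1.0, -0.6], [0.6, 0.5], [0.5, 0.4], [0.3, -1.2], [-0.8, -0.5], [0.9, -0.1], [0.1, -0.1], [-0.8, 0.3], [0.7, -0.3], [-0.4, 1.1], [-2.2, 0.1], [1.8, 0.1], [1.0, -0.0], [-0.5, -0.6], [0.6, 0.1], [0.1, 0.5], [0.0, -0.5]]
1 0 0 2.6102215879007837 [ 0.5154  0.069  -0.0079 -0.2585  0.      0.    ]
0 1 0 4.701206497785238 [ 0.5146  0.0688 -0.0018 -0.2575  0.      0.    ]
1 1 1 7.225264934267284 [ 0.5142  0.0696 -0.0014 -0.2581 -0.2786 -0.0465]
[[-0.3, 1.0], [-0.3, -0.6], [0.2, 0.6], [0.3, 0.5], [0.1, -1.3], [-1.1, -0.7], [0.6, -0.1], [-0.0, -0.0], [-0.6, 0.1], [0.8, -0.5], [-0.5, 1.1], [-2.3, 0.1], [1.7, 0.1], [1.0, -0.0], [-0.5, -0.7], [0.6, 0.1], [0.1, 0.5], [0.0, -0.5]]
1 0 1 2.4561385959345903 [ 0.5113  0.0703  0.0111 -0.2585 -0.716   0.    ]
0 1 1 4.421013082698665 [ 0.5102  0.0809  0.0062 -0.2556  0.     -0.3532]
[ 1.18605475e-18 -7.91979950e-02  6.86616541e+01] [-0.3 -0.1  0.1  0.3  0.5 -0.3 -0.2  0.   0.2  0.4 -0.4 -0.2 -0.   0.2
  0.3 -0.5 -0.3 -0.1  0.1  0.3]
```

Request:
{"name": "servo_tool", "arguments": {"rotation": [[0, 0, 0], [0, 0, 0], [0, 0, 0], [0, 0, 0], [0, 0, 0]], "xyz": [[-2.3, 0, 2.23], [-2.3, 0, 2.23], [-2.3, 0, 2.23], [-2.3, 0, 2.23], [-2.3, 0, 2.23]], "jaw": [60, 60, 60, 60, 60], "squeeze": 40}}

```text
clock: 0.8
tcp_pos: [0.253, -0.4835, 0.2564]
tool_rot: [-1.327, 1.004, -1.005]
contact_force: [0.4, -0.1, 0.4]
finger_gap: 0.051
```

Request:
{"name": "servo_tool", "arguments": {"rotation": [[0, 0, 0], [0, 0, 0], [0, 0, 0], [0, 0, 0], [0, 0, 0]], "xyz": [[-2.3, 0, 2.23], [-2.3, 0, 2.23], [-2.3, 0, 2.23], [-2.3, 0, 2.23], [-2.3, 0, 2.23]], "jaw": [60, 60, 60, 60, 60]}}

```text
clock: 1.3
tcp_pos: [0.329, -0.3425, 0.2565]
tool_rot: [-1.327, 1.004, -1.005]
contact_force: [0.8, 0.6, 0.6]
finger_gap: 0.0513
```

Request:
{"name": "servo_tool", "arguments": {"rotation": [[0, 0, 0], [0, 0, 0], [0, 0, 0], [0, 0, 0], [0, 0, 0]], "xyz": [[-2.3, 0, 2.23], [-2.3, 0, 2.23], [-2.3, 0, 2.23], [-2.3, 0, 2.23], [-2.3, 0, 2.23]], "jaw": [60, 60, 60, 60, 60]}}

```text
clock: 1.8
tcp_pos: [0.4051, -0.2016, 0.2565]
tool_rot: [-1.327, 1.004, -1.005]
contact_force: [0.8, -0.3, -0.0]
finger_gap: 0.051
```

Request:
{"name": "servo_tool", "arguments": {"rotation": [[0, 7.6, 0], [0, 7.6, 0], [0, 7.6, 0], [0, 7.6, 0], [0, 0, 0]], "xyz": [[0, 0, 0], [0, 0, 0], [0, 0, 0], [0, 0, 0], [0, 0, 0]], "jaw": [60, 60, 60, 60, 60]}}

```text
clock: 2.3
tcp_pos: [0.4047, -0.2028, 0.2564]
tool_rot: [-1.077, 1.395, -1.395]
contact_force: [-0.5, -0.1, 0.2]
finger_gap: 0.0512
```

```bash
cat >> h.py <<'E'
X0=np.array([0.5143,0.0694,0,-0.2585])
def rel(P):
    "world target -> tool-axes shift in cm"
    s=sense();M=R.from_rotvec(s["tool_rot"]).as_matrix()
    return np.round(100*M.T@(np.asarray(P)-s["tcp_pos"]),2)
def tooldir():
    M=R.from_rotvec(sense()["tool_rot"]).as_matrix();c,s=np.cos(X0[3]),np.sin(X0[3])
    return np.round(np.array([[c,s,0],[-s,c,0],[0,0,1]])@M,3)
def stpos():
    p=sense()["tcp_pos"]-np.r_[X0[:2],0];c,s=np.cos(X0[3]),np.sin(X0[3])
    return np.round(1e3*np.array([c*p[0]+s*p[1],-s*p[0]+c*p[1],p[2]]),1)
E
python3 - <<'E'
from h import *
print(tooldir(),sense()["q"]);k=st(X0,[0,-.135,.13])[0];print(k,rel(k))
E
```

```text
[[ 0.003  0.     1.   ]
 [-1.    -0.     0.003]
 [ 0.    -1.     0.   ]] [ 0.6376021   0.04916422 -0.27649871  1.97725753  0.01517474  1.11684921
 -1.4713795 ]
[ 0.47978986 -0.06111456  0.13      ] [-15.61  12.63   3.69]
```

Request:
{"name": "servo_tool", "arguments": {"rotation": [[0, 0, 0], [0, 0, 0], [0, 0, 0], [0, 0, 0], [0, 0, 0]], "xyz": [[-2.6, 0, 0.62], [-2.6, 0.5, 0.62], [-2.6, 1.5, 0.62], [-2.6, 2, 0.62], [-2.6, 2, 0.61]], "jaw": [60, 60, 60, 60, 60]}}

```text
clock: 2.8
tcp_pos: [0.4682, -0.0841, 0.1961]
tool_rot: [-1.078, 1.392, -1.394]
contact_force: [-0.1, -0.1, 0.6]
finger_gap: 0.0512
```

Request:
{"name": "servo_tool", "arguments": {"rotation": [[0, 0, 0], [0, 0, 0], [0, 0, 0]], "xyz": [[-2.6, 2, 0.6], [0, 2, 0], [0, 0, 0]], "jaw": [60, 60, 60]}}

```text
clock: 3.1
tcp_pos: [0.478, -0.0604, 0.154]
tool_rot: [-1.084, 1.396, -1.389]
contact_force: [-0.2, -0.7, -0.2]
finger_gap: 0.0513
```

```bash
python3 - <<'E'
from h import *
print(tooldir(),stpos(),sense()["q"]);k=st(X0,[0,-.135,.078])[0];print(rel(k))
for n,(u,v,w,h) in(("side",(230,120,90,80)),("top",(250,150,90,80))):
    c=optics.read_camera(n);im=cv2.resize(c["img"][v:v+h,u:u+w],None,fx=7,fy=7,interpolation=cv2.INTER_CUBIC);cv2.imwrite(f"pics/{n}1.png",im)
E
```

```text
[[ 0.007 -0.006  1.   ]
 [-1.    -0.001  0.007]
 [ 0.001 -1.    -0.006]] [  -1.9 -134.7  154. ] [ 0.40705059  0.23345025 -0.41960696  2.02856974  0.1186443   0.90831628
 -1.89814097]
[0.02 7.59 0.24]
```

View pics/side1.png

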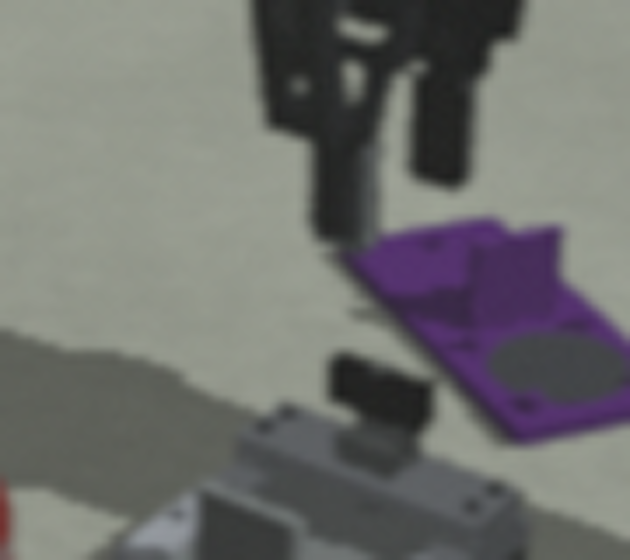

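View pics/top1.png

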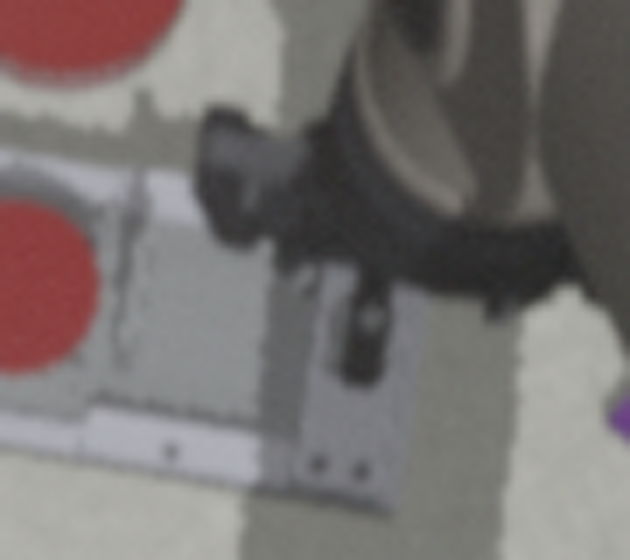

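Request:
{"name": "servo_tool", "arguments": {"rotation": [[0, 0, 0], [0, 0, 0], [0, 0, 0], [0, 0, 0], [0, 0, 0]], "xyz": [[0, 2, 0.2], [0, 2, 0], [0, 1.5, 0], [0, 1.3, 0], [0, 0.7, 0]], "jaw": [60, 60, 60, 60, 60]}}

```text
clock: 3.7
tcp_pos: [0.4819, -0.0625, 0.0812]
tool_rot: [-1.077, 1.395, -1.396]
contact_force: [-0.4, -0.5, 0.0]
finger_gap: 0.0509
```

```bash
python3 - <<'E'
from h import *
print(tooldir(),stpos(),sense()["q"]);k=st(X0,[0,-.135,.078])[0];print(rel(k))
for n,(u,v,w,h) in(("side",(230,120,90,80)),("top",(250,150,90,80))):
    c=optics.read_camera(n);im=cv2.resize(c["img"][v:v+h,u:u+w],None,fx=7,fy=7,interpolation=cv2.INTER_CUBIC);cv2.imwrite(f"pics/{n}2.png",im)
E
```

```text
[[ 0.002  0.001  1.   ]
 [-1.    -0.     0.002]
 [ 0.    -1.     0.001]] [   2.4 -135.7   81.2] [ 0.37633478  0.34720201 -0.39349679  2.08185167  0.1941848   0.7461916
 -1.96639203]
[-0.08  0.32 -0.24]
```

View pics/side2.png

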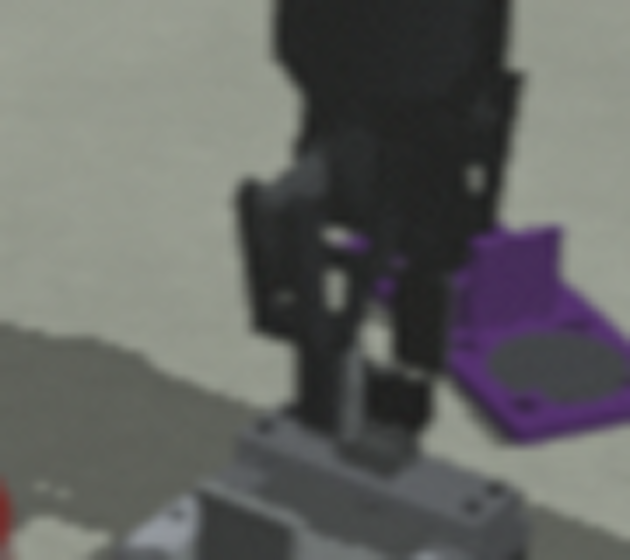

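```bash
cat > ov.py <<'E'
from h import *
def box(k,im,o,sc,x,y,z,col):
    for zz in z:
        q=proj(k,st(X0,np.array([(x[0],y[0],zz),(x[1],y[0],zz),(x[1],y[1],zz),(x[0],y[1],zz)])/1e3))
        q=((q+.5-o)*sc).astype(int);cv2.polylines(im,[q],True,col,1)
E
python3 - <<'E'
from ov import *
c=optics.read_camera("side");u,v=230,120;im=cv2.resize(c["img"][v:v+80,u:u+90],None,fx=7,fy=7,interpolation=cv2.INTER_CUBIC)
im=cv2.convertScaleAbs(im,alpha=2)
p=stpos();g=sense()["finger_gap"]*500
for s in(1,-1): box(c,im,(u,v),7,(p[0]-11,p[0]+11),sorted((p[1]+s*g,p[1]+s*(g+14.5))),(p[2]-25+4,p[2]),(0,255,0))
box(c,im,(u,v),7,(-20,20),(-141,-129),(56,74),(0,255,255))
box(c,im,(u,v),7,(-12,12),(-145,-125),(38,50),(255,255,0))
box(c,im,(u,v),7,(-50,50),(-150,-120),(38,),(0,0,255))
cv2.imwrite("pics/side3.png",im)
E
```

```text
(no output)
```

View pics/side3.png

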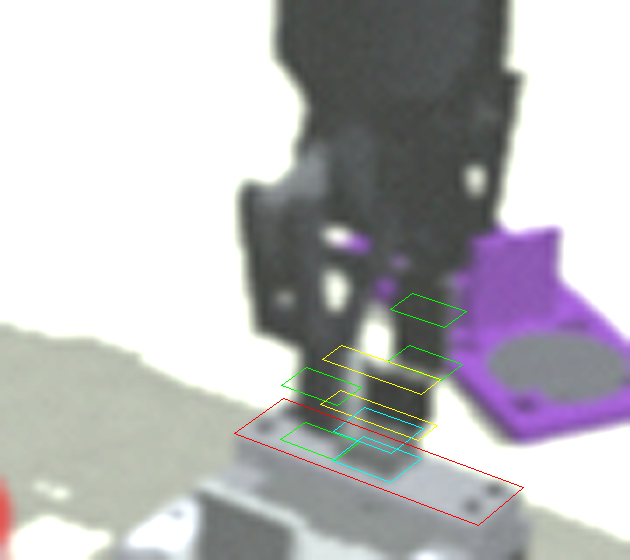

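Request:
{"name": "servo_tool", "arguments": {"rotation": [[0, 0, 0], [0, 0, 0], [0, 0, 0], [0, 0, 0], [0, 0, 0]], "xyz": [[-0.08, 0.2, -0.24], [0, 0, 0], [0, 0, 0], [0, 0, 0], [0, 0, 0]], "jaw": [60, 30, 10, 0, 0], "squeeze": 40}}

```text
clock: 4.35
tcp_pos: [0.48, -0.0599, 0.0798]
tool_rot: [-1.077, 1.394, -1.395]
contact_force: [-0.7, 1.8, 4.3]
finger_gap: 0.0111
```

Request:
{"name": "servo_tool", "arguments": {"rotation": [[0, 0, 0], [0, 0, 0], [0, 0, 0]], "xyz": [[0, 0, 0], [0, 0, 0], [0, 0, 0]], "jaw": [0, 0, 0]}}

```text
clock: 4.65
tcp_pos: [0.4801, -0.0599, 0.0797]
tool_rot: [-1.077, 1.395, -1.395]
contact_force: [-0.6, 2.9, 5.3]
finger_gap: 0.0109
```

```bash
python3 - <<'E'
from h import *
print(tooldir(),stpos(),sense())
for n,(u,v,w,h) in(("side",(230,120,90,80)),):
    c=optics.read_camera(n);im=cv2.resize(c["img"][v:v+h,u:u+w],None,fx=7,fy=7,interpolation=cv2.INTER_CUBIC);cv2.imwrite(f"pics/{n}4.png",cv2.convertScaleAbs(im,alpha=2))
E
```

```text
[[ 0.003  0.001  1.   ]
 [-1.     0.     0.003]
 [-0.    -1.     0.001]] [-1.000e-01 -1.337e+02  7.970e+01] {'clock': 4.65, 'q': array([ 0.37341551,  0.34647149, -0.39509219,  2.08775249,  0.19446676,
        0.74101142, -1.97080194]), 'qvel': array([ 0.00044455, -0.00021211, -0.00015104, -0.0020872 ,  0.00092724,
       -0.00020646,  0.00191012]), 'tau': array([ 9.75019969e-01, -3.39274871e+01, -1.09503720e+00, -1.72032094e+01,
        5.13660517e-01, -3.22445920e-01,  8.66987830e-03]), 'tcp_pos': array([ 0.48005219, -0.05986299,  0.07974143]), 'tool_rot': array([-1.07668044,  1.39450345, -1.39483385]), 'contact_force': array([-0.59529755,  2.92669913,  5.32660768]), 'moment': array([4.36171784e-01, 2.71570084e-01, 1.89540625e-04]), 'finger_gap': 0.010851440101407064}
```

View pics/side4.png

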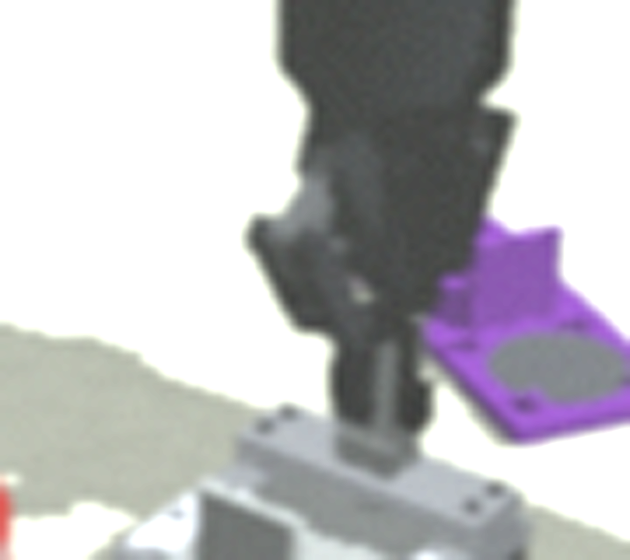

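Request:
{"name": "servo_tool", "arguments": {"rotation": [[0, 0, 0], [0, 0, 0], [0, 0, 0], [0, 0, 0], [0, 0, 0]], "xyz": [[0, -0.3, 0], [0, -0.4, 0], [0, -0.4, 0], [0, -0.4, 0], [0, 0, 0]], "jaw": [0, 0, 0, 0, 0]}}

```text
clock: 5.2
tcp_pos: [0.48, -0.0599, 0.0945]
tool_rot: [-1.076, 1.395, -1.395]
contact_force: [3.4, 3.5, -8.7]
finger_gap: 0.0108
```

```bash
python3 - <<'E'
from h import *
print(stpos(),sense()["contact_force"])
for n,(u,v,w,h) in(("side",(230,120,90,80)),):
    c=optics.read_camera(n);im=cv2.resize(c["img"][v:v+h,u:u+w],None,fx=7,fy=7,interpolation=cv2.INTER_CUBIC);cv2.imwrite(f"pics/{n}5.png",cv2.convertScaleAbs(im,alpha=2))
E
```

```text
[  -0.2 -133.8   94.5] [ 3.35533616  3.4599691  -8.6513521 ]
```

View pics/side5.png

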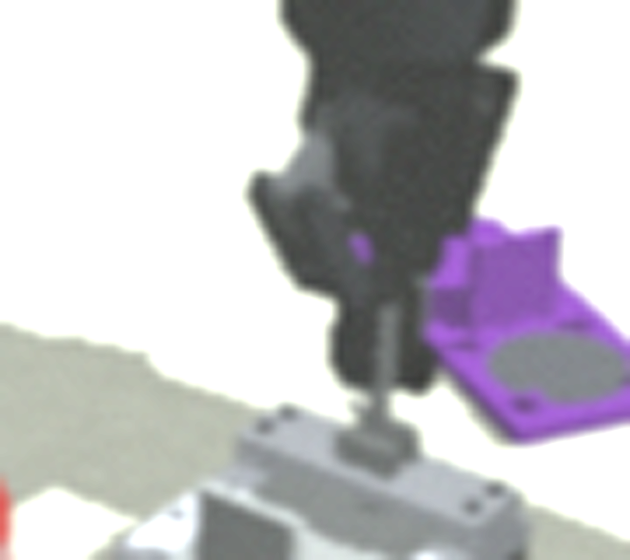

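Request:
{"name": "servo_tool", "arguments": {"rotation": [[0, -6, 0], [0, -6, 0], [0, -6, 0], [0, -6, 0], [0, -6, 0]], "xyz": [[0, 0, 0], [0, 0, 0], [0, 0, 0], [0, 0, 0], [0, 0, 0]], "jaw": [0, 0, 0, 0, 0]}}

```text
clock: 5.75
tcp_pos: [0.48, -0.0593, 0.0941]
tool_rot: [-1.324, 1.006, -1.006]
contact_force: [4.0, 4.5, -8.7]
finger_gap: 0.011
```

Request:
{"name": "servo_tool", "arguments": {"rotation": [[0, -6, 0], [0, -6, 0], [0, -6, 0], [0, -6, 0], [0, -6, 0]], "xyz": [[0, 0, 0], [0, 0, 0], [0, 0, 0], [0, 0, 0], [0, 0, 0]], "jaw": [0, 0, 0, 0, 0]}}

```text
clock: 6.25
tcp_pos: [0.4797, -0.0589, 0.094]
tool_rot: [-1.483, 0.605, -0.605]
contact_force: [2.8, 5.5, -8.6]
finger_gap: 0.011
```

Request:
{"name": "servo_tool", "arguments": {"rotation": [[0, -6, 0], [0, -6, 0], [0, -6, 0], [0, -6, 0], [0, -4, 0]], "xyz": [[0, 0, 0], [0, 0, 0], [0, 0, 0], [0, 0, 0], [0, 0, 0]], "jaw": [0, 0, 0, 0, 0]}}

```text
clock: 6.75
tcp_pos: [0.4793, -0.0586, 0.0939]
tool_rot: [-1.557, 0.225, -0.224]
contact_force: [1.9, 6.9, -8.5]
finger_gap: 0.011
```

```bash
python3 - <<'E'
from h import *
print(tooldir(),stpos(),sense()["contact_force"],sense()["moment"],sense()["q"])
for n,(u,v,w,h) in(("side",(230,120,90,80)),):
    c=optics.read_camera(n);im=cv2.resize(c["img"][v:v+h,u:u+w],None,fx=7,fy=7,interpolation=cv2.INTER_CUBIC);cv2.imwrite(f"pics/{n}6.png",cv2.convertScaleAbs(im,alpha=2))
E
```

```text
[[ 1.    -0.001  0.028]
 [-0.028  0.002  1.   ]
 [-0.001 -1.     0.002]] [  -1.1 -132.7   93.9] [ 1.9176583   6.94655441 -8.46636309] [ 1.5002169  -0.70795277  0.02511479] [ 0.64777822  0.37636749 -0.7239517   2.07289868  0.33899985  0.81035926
 -0.56519849]
```

View pics/side6.png

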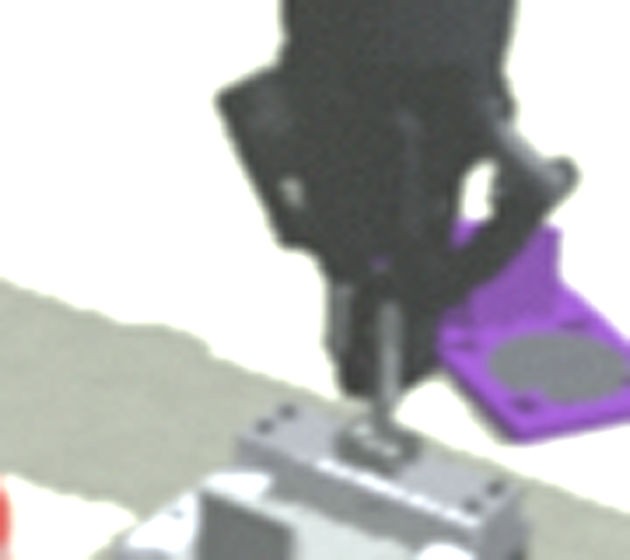

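Request:
{"name": "servo_tool", "arguments": {"rotation": [[0, 0, 0], [0, 0, 0], [0, 0, 0], [0, 0, 0]], "xyz": [[0, 0.15, 0], [0, 0.1, 0], [0, 0.1, 0], [0, 0, 0]], "jaw": [0, 0, 0, 0]}}

```text
clock: 7.2
tcp_pos: [0.4793, -0.0586, 0.0907]
tool_rot: [-1.557, 0.228, -0.227]
contact_force: [0.7, 6.9, -3.7]
finger_gap: 0.0111
```

Request:
{"name": "servo_tool", "arguments": {"rotation": [[0, 0, 0], [0, 0, 0], [0, 0, 0], [0, 0, 0], [0, 0, 0]], "xyz": [[0, 0.06, 0], [0, 0, 0], [0, 0, 0], [0, 0, 0], [0, 0, 0]], "jaw": [0, 10, 30, 50, 60]}}

```text
clock: 7.7
tcp_pos: [0.4794, -0.0616, 0.0903]
tool_rot: [-1.56, 0.229, -0.229]
contact_force: [0.4, 0.0, -0.5]
finger_gap: 0.0511
```

Request:
{"name": "servo_tool", "arguments": {"rotation": [[0, 0, 0], [0, 0, 0], [0, 0, 0], [0, 0, 0], [0, 0, 0]], "xyz": [[0, -0.5, 0], [0, -1.5, 0], [0, -2, 0], [0, -2, 0], [0, 0, 0]], "jaw": [60, 60, 60, 60, 60]}}

```text
clock: 8.2
tcp_pos: [0.4821, -0.0604, 0.1537]
tool_rot: [-1.56, 0.223, -0.234]
contact_force: [0.4, -0.0, -0.2]
finger_gap: 0.0517
```

```bash
python3 - <<'E'
from h import *
print(tooldir(),stpos(),sense()["contact_force"])
for n,(u,v,w,h) in(("side",(230,120,90,80)),("top",(230,150,90,80))):
    c=optics.read_camera(n);im=cv2.resize(c["img"][v:v+h,u:u+w],None,fx=7,fy=7,interpolation=cv2.INTER_CUBIC);cv2.imwrite(f"pics/{n}7.png",cv2.convertScaleAbs(im,alpha=1.6))
E
```

```text
[[ 0.999  0.007  0.032]
 [-0.032 -0.     0.999]
 [ 0.007 -1.     0.   ]] [   2.1 -133.8  153.7] [ 0.35187026 -0.0137941  -0.16350028]
```

View pics/side7.png

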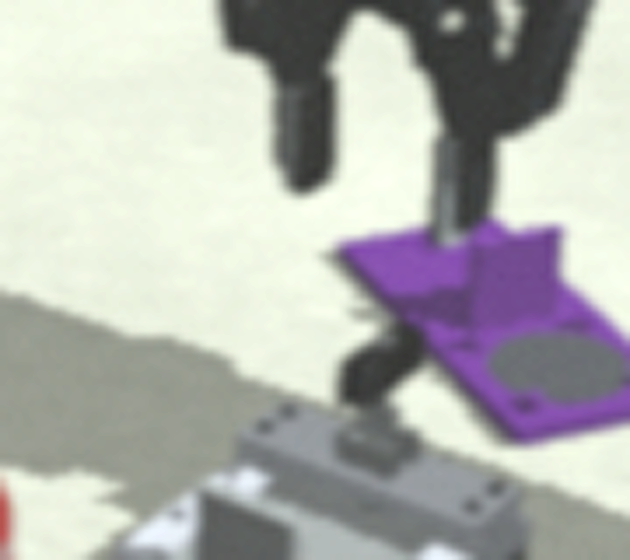

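View pics/top7.png

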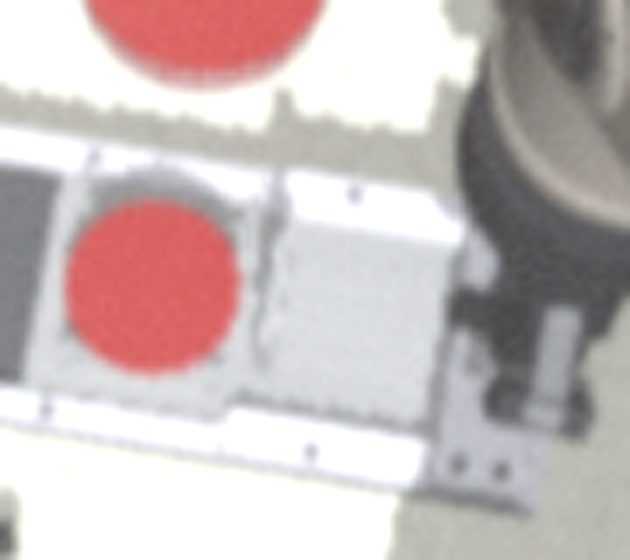

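Request:
{"name": "servo_tool", "arguments": {"rotation": [[0, -1.8, 0], [0, 0, 0], [0, 0, 0], [0, 0, 0], [0, 0, 0]], "xyz": [[0, 0, 0], [-0.2, 0, 1.5], [0, 0, 1.5], [0, 0, 1.4], [0, 0, 0]], "jaw": [30, 0, 0, 0, 0]}}

```text
clock: 8.8
tcp_pos: [0.4889, -0.0152, 0.1497]
tool_rot: [-1.56, 0.201, -0.199]
contact_force: [-0.1, -0.1, -0.2]
finger_gap: -0.0003
```

```bash
python3 - <<'E'
from h import *
print(tooldir(),stpos(),sense()["contact_force"],sense()["finger_gap"],rel(st(X0,[0,-.09,.057])[0]))
E
```

```text
[[ 1.    -0.001 -0.004]
 [ 0.004  0.001  1.   ]
 [-0.001 -1.     0.001]] [ -3.  -88.3 149.7] [-0.05004543 -0.08979939 -0.24133907] -0.000257350515244764 [ 0.31  9.27 -0.18]
```

Request:
{"name": "servo_tool", "arguments": {"rotation": [[0, 0, 0], [0, 0, 0], [0, 0, 0], [0, 0, 0], [0, 0, 0]], "xyz": [[0.3, 2, -0.2], [0, 2, 0], [0, 2, 0], [0, 1, 0], [0, 0, 0]], "jaw": [0, 0, 0, 0, 0]}}

```text
clock: 9.3
tcp_pos: [0.4899, -0.0206, 0.0786]
tool_rot: [-1.562, 0.206, -0.2]
contact_force: [-0.4, 0.2, -0.4]
finger_gap: 0.0001
```

```bash
python3 - <<'E'
from h import *
print(tooldir(),stpos(),sense()["contact_force"],rel(st(X0,[0,-.09,.057])[0]))
for n,(u,v,w,h) in(("side",(220,120,90,80)),("top",(230,150,90,80))):
    c=optics.read_camera(n);im=cv2.resize(c["img"][v:v+h,u:u+w],None,fx=7,fy=7,interpolation=cv2.INTER_CUBIC);cv2.imwrite(f"pics/{n}8.png",cv2.convertScaleAbs(im,alpha=1.6))
E
```

```text
[[ 1.    -0.004  0.001]
 [-0.001 -0.001  1.   ]
 [-0.004 -1.    -0.001]] [ -0.6 -93.2  78.6] [-0.42892098  0.2393491  -0.42890268] [0.06 2.16 0.33]
```

View pics/side8.png

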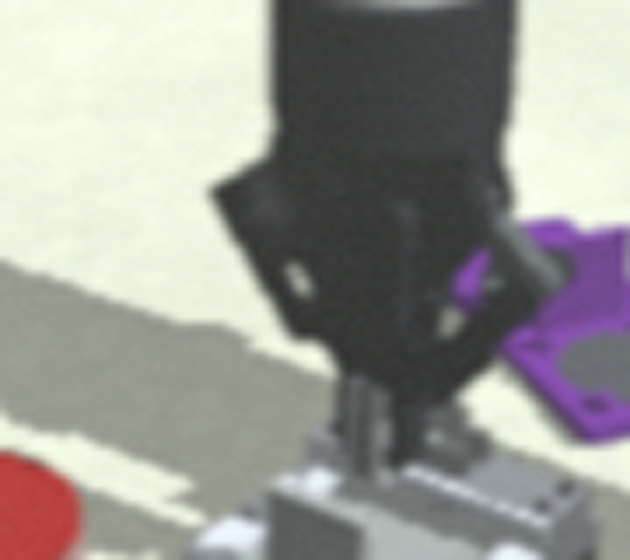

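View pics/top8.png

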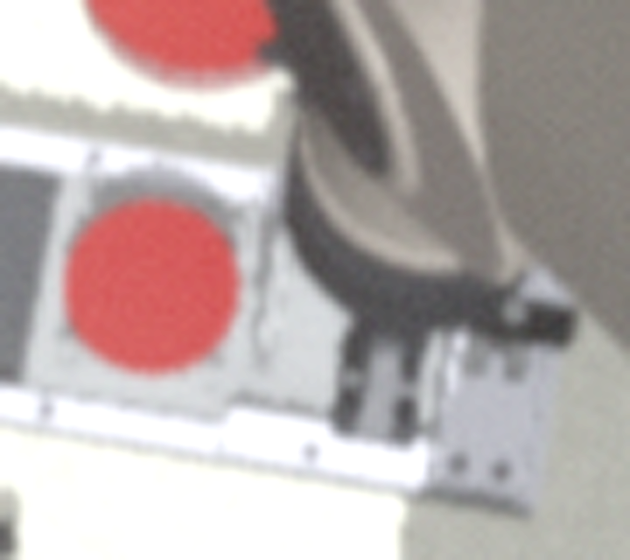

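Request:
{"name": "servo_tool", "arguments": {"rotation": [[0, 0, 0], [0, 0, 0], [0, 0, 0]], "xyz": [[0, 1, 0.4], [0, 1, 0], [0, 0, 0]], "jaw": [0, 0, 0]}}

```text
clock: 9.7
tcp_pos: [0.4914, -0.0161, 0.059]
tool_rot: [-1.562, 0.205, -0.201]
contact_force: [0.1, 0.3, -0.2]
finger_gap: -0.0003
```

Request:
{"name": "servo_tool", "arguments": {"rotation": [[0, 0, 0], [0, 0, 0], [0, 0, 0], [0, 0, 0], [0, 0, 0]], "xyz": [[0, 0, 0.4], [0, 0, 0.4], [0, 0, 0.4], [0, 0, 0.3], [0, 0, 0]], "jaw": [0, 0, 0, 0, 0]}}

```text
clock: 10.2
tcp_pos: [0.4966, -0.0009, 0.0604]
tool_rot: [-1.561, 0.202, -0.203]
contact_force: [0.1, -0.3, -0.6]
finger_gap: 0.0005
```

```bash
python3 - <<'E'
from h import *
print(tooldir(),stpos(),sense()["contact_force"])
c=optics.read_camera("side");cv2.imwrite("pics/side9.png",c["img"])
c=optics.read_camera("top");cv2.imwrite("pics/top9.png",c["img"])
E
```

```text
[[ 1.     0.001 -0.   ]
 [ 0.     0.     1.   ]
 [ 0.001 -1.     0.   ]] [  0.9 -72.5  60.4] [ 0.06007088 -0.2895986  -0.60123335]
```

View pics/side9.png

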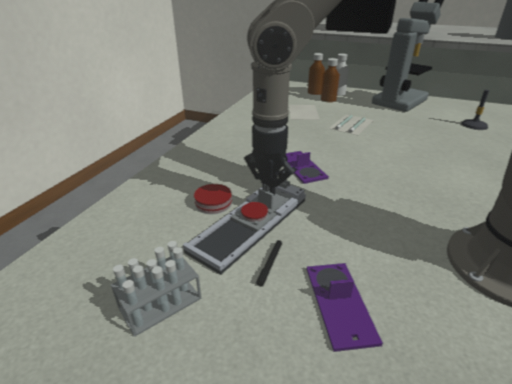

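View pics/top9.png

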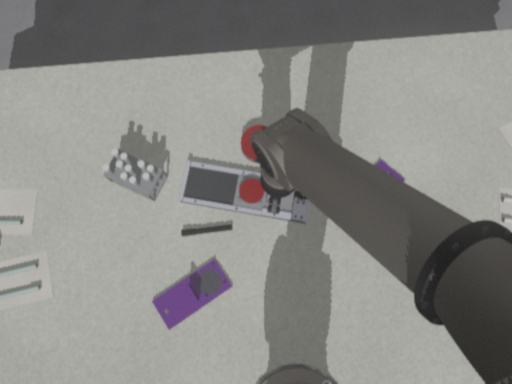

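Request:
{"name": "servo_tool", "arguments": {"rotation": [[0, 0, 0], [0, 0, 0], [0, 0, 0], [0, 0, 0], [0, 0, 0]], "xyz": [[0, 0, 0.1], [0, 0, 0.2], [0, 0, 0.2], [0, 0, 0.3], [0, 0, 0.3]], "jaw": [0, 0, 0, 0, 0]}}

```text
clock: 10.8
tcp_pos: [0.4991, 0.0087, 0.0601]
tool_rot: [-1.562, 0.204, -0.204]
contact_force: [0.0, -2.4, 1.4]
finger_gap: 0.0002
```

Request:
{"name": "servo_tool", "arguments": {"rotation": [[0, 0, 0], [0, 0, 0], [0, 0, 0], [0, 0, 0], [0, 0, 0]], "xyz": [[0, 0, 0.3], [0, 0, 0.3], [0, 0, 0.3], [0, 0, 0.3], [0, 0, 0.3]], "jaw": [0, 0, 0, 0, 0]}}

```text
clock: 11.3
tcp_pos: [0.5029, 0.0238, 0.0601]
tool_rot: [-1.561, 0.203, -0.203]
contact_force: [-0.6, -1.8, 1.4]
finger_gap: -0.0
```

```bash
python3 - <<'E'
from h import *
print(tooldir(),stpos(),sense()["contact_force"])
for n,(u,v,w,h) in(("side",(190,140,120,80)),("top",(180,150,120,80))):
    c=optics.read_camera(n);im=cv2.resize(c["img"][v:v+h,u:u+w],None,fx=6,fy=6,interpolation=cv2.INTER_CUBIC);cv2.imwrite(f"pics/{n}10.png",cv2.convertScaleAbs(im,alpha=1.5))
E
```

```text
[[ 1.    -0.     0.001]
 [-0.001 -0.     1.   ]
 [-0.    -1.    -0.   ]] [  0.7 -47.   60.1] [-0.56930375 -1.758818    1.37818187]
```

View pics/side10.png

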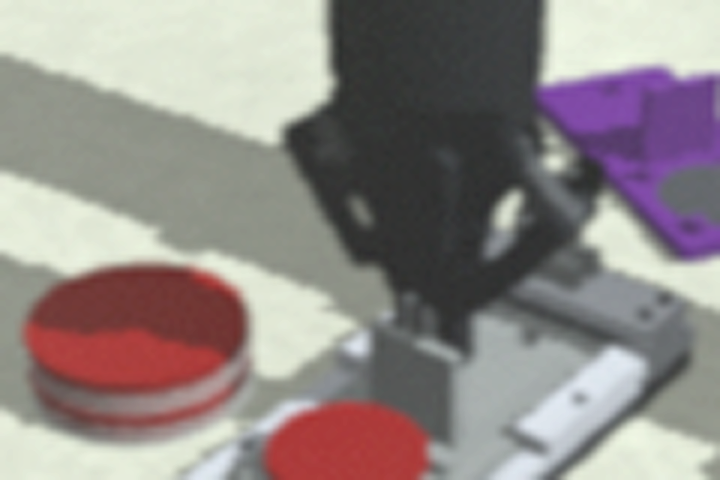

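View pics/top10.png

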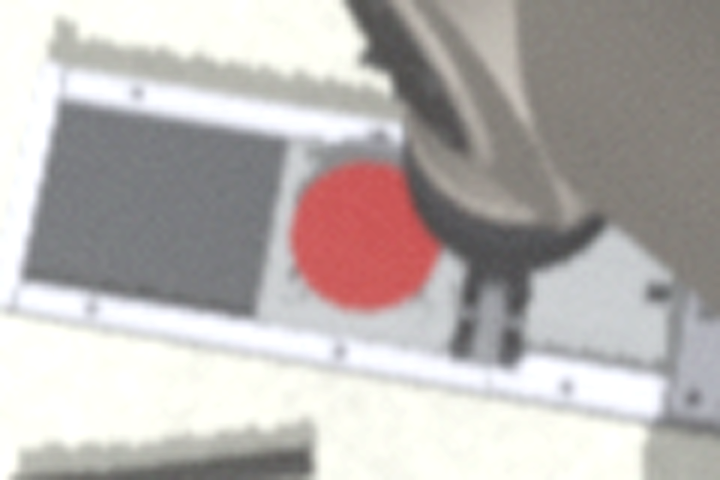

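Request:
{"name": "servo_tool", "arguments": {"rotation": [[0, 0, 0], [0, 0, 0], [0, 0, 0], [0, 0, 0], [0, 0, 0]], "xyz": [[0, 0, 0.3], [0, 0, 0.4], [0, 0, 0.4], [0, 0, 0.4], [0, 0, 0.4]], "jaw": [0, 0, 0, 0, 0]}}

```text
clock: 11.9
tcp_pos: [0.5079, 0.0422, 0.0602]
tool_rot: [-1.561, 0.203, -0.203]
contact_force: [-1.0, -2.8, 0.6]
finger_gap: -0.0
```

Request:
{"name": "servo_tool", "arguments": {"rotation": [[0, 0, 0], [0, 0, 0], [0, 0, 0], [0, 0, 0], [0, 0, 0]], "xyz": [[0, 0, 0.4], [0, 0, 0.4], [0, 0, 0.4], [0, 0, 0.4], [0, 0, 0.4]], "jaw": [0, 0, 0, 0, 0]}}

```text
clock: 12.4
tcp_pos: [0.513, 0.0615, 0.0602]
tool_rot: [-1.561, 0.204, -0.204]
contact_force: [0.2, -2.6, 1.5]
finger_gap: -0.0001
```

Request:
{"name": "servo_tool", "arguments": {"rotation": [[0, 0, 0], [0, 0, 0], [0, 0, 0], [0, 0, 0], [0, 0, 0]], "xyz": [[0, 0, 0.4], [0, 0, 0.4], [0, 0, 0.4], [0, 0, 0.4], [0, 0, 0.4]], "jaw": [0, 0, 0, 0, 0]}}

```text
clock: 12.9
tcp_pos: [0.5181, 0.0808, 0.0602]
tool_rot: [-1.561, 0.204, -0.203]
contact_force: [-1.0, -2.7, 1.6]
finger_gap: 0.0
```

Request:
{"name": "servo_tool", "arguments": {"rotation": [[0, 0, 0], [0, 0, 0], [0, 0, 0], [0, 0, 0], [0, 0, 0]], "xyz": [[0, 0, 0.4], [0, 0, 0.4], [0, 0, 0.4], [0, 0, 0.4], [0, 0, 0.3]], "jaw": [0, 0, 0, 0, 0]}}

```text
clock: 13.4
tcp_pos: [0.523, 0.0995, 0.0602]
tool_rot: [-1.561, 0.203, -0.203]
contact_force: [-0.7, -2.6, 2.2]
finger_gap: 0.0003
```

```bash
python3 - <<'E'
from h import *
print(tooldir(),stpos(),sense()["contact_force"])
for n,(u,v,w,h) in(("side",(180,140,120,130)),("top",(170,140,120,90))):
    c=optics.read_camera(n);im=cv2.resize(c["img"][v:v+h,u:u+w],None,fx=4.5,fy=4.5,interpolation=cv2.INTER_CUBIC);cv2.imwrite(f"pics/{n}11.png",cv2.convertScaleAbs(im,alpha=1.5))
E
```

```text
[[ 1.  0.  0.]
 [-0.  0.  1.]
 [ 0. -1.  0.]] [ 0.8 31.3 60.2] [-0.66364196 -2.60344561  2.22531935]
```

View pics/side11.png

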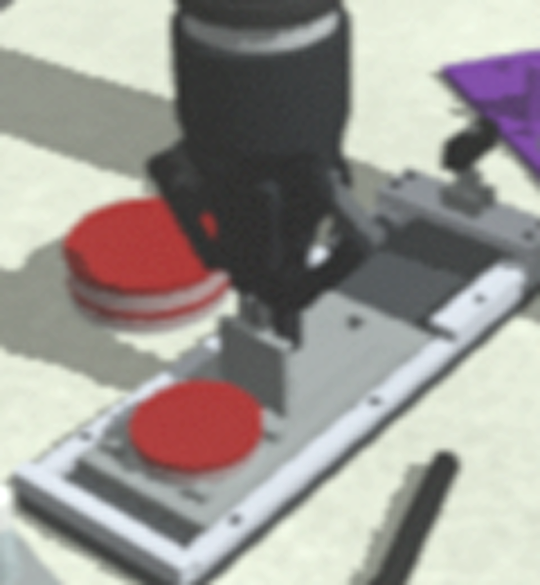

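View pics/top11.png

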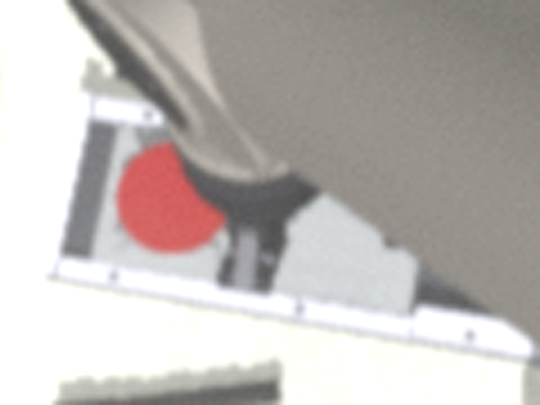

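About 15 mm of gap is left and the knob is still up. I'll push on slowly to the stop.

Request:
{"name": "servo_tool", "arguments": {"rotation": [[0, 0, 0], [0, 0, 0], [0, 0, 0], [0, 0, 0], [0, 0, 0]], "xyz": [[0, 0, 0.3], [0, 0, 0.2], [0, 0, 0.2], [0, 0, 0.2], [0, 0, 0.2]], "jaw": [0, 0, 0, 0, 0]}}

```text
clock: 14.0
tcp_pos: [0.5258, 0.1096, 0.0602]
tool_rot: [-1.561, 0.204, -0.204]
contact_force: [-0.6, -2.9, 0.7]
finger_gap: 0.0002
```

Request:
{"name": "servo_tool", "arguments": {"rotation": [[0, 0, 0], [0, 0, 0], [0, 0, 0]], "xyz": [[0, 0, 0.2], [0, 0, 0.15], [0, 0, 0.1]], "jaw": [0, 0, 0]}}

```text
clock: 14.3
tcp_pos: [0.5269, 0.1141, 0.0602]
tool_rot: [-1.561, 0.203, -0.203]
contact_force: [-0.5, -2.1, 0.6]
finger_gap: -0.0
```

Request:
{"name": "servo_tool", "arguments": {"rotation": [[0, 0, 0], [0, 0, 0]], "xyz": [[0, 0, 0.1], [0, 0, 0.1]], "jaw": [0, 0]}}

```text
clock: 14.5
tcp_pos: [0.5274, 0.1157, 0.0602]
tool_rot: [-1.562, 0.204, -0.204]
contact_force: [-0.6, -2.3, 0.9]
finger_gap: 0.0
```

Request:
{"name": "servo_tool", "arguments": {"rotation": [[0, 0, 0], [0, 0, 0]], "xyz": [[0, 0, 0.1], [0, 0, 0.05]], "jaw": [0, 0]}}

```text
clock: 14.7
tcp_pos: [0.5274, 0.1159, 0.0601]
tool_rot: [-1.564, 0.205, -0.203]
contact_force: [-2.4, -6.2, 4.6]
finger_gap: 0.0002
```

Request:
{"name": "servo_tool", "arguments": {"rotation": [[0, 0, 0], [0, 0, 0], [0, 0, 0]], "xyz": [[0, 0, 0.1], [0, 0, 0], [0, 0, 0]], "jaw": [0, 0, 0]}}

```text
clock: 15.0
tcp_pos: [0.5275, 0.1159, 0.0602]
tool_rot: [-1.565, 0.206, -0.203]
contact_force: [-2.8, -7.5, 5.8]
finger_gap: -0.0002
```

```bash
python3 - <<'E'
from ov import *
print(stpos(),sense()["contact_force"])
for n,(u,v,w,h) in(("side",(180,140,120,130)),("top",(170,140,120,90))):
    c=optics.read_camera(n);im=cv2.resize(c["img"][v:v+h,u:u+w],None,fx=4.5,fy=4.5,interpolation=cv2.INTER_CUBIC);cv2.imwrite(f"pics/{n}12.png",cv2.convertScaleAbs(im,alpha=1.5))
E
```

```text
[ 0.8 48.3 60.2] [-2.79731398 -7.46347111  5.75340315]
```

View pics/side12.png

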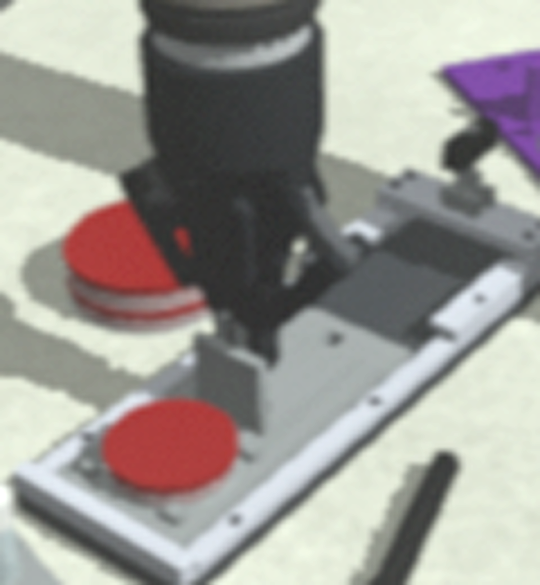

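View pics/top12.png

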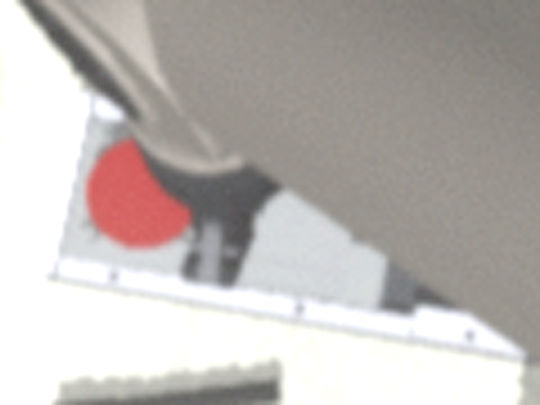

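Carrier plate is at the stop with the dish seated between its pegs. Backing off (–y), then raising.

Request:
{"name": "servo_tool", "arguments": {"rotation": [[0, 0, 0], [0, 0, 0], [0, 0, 0], [0, 0, 0], [0, 0, 0]], "xyz": [[0, 0, -0.3], [0, 0, -0.6], [0, 0, -1], [0, 0, -1], [0, 0, 0]], "jaw": [0, 0, 0, 0, 0]}}

```text
clock: 15.6
tcp_pos: [0.5202, 0.0881, 0.0599]
tool_rot: [-1.562, 0.206, -0.205]
contact_force: [0.7, -0.4, 0.3]
finger_gap: 0.0
```

Request:
{"name": "servo_tool", "arguments": {"rotation": [[0, 0, 0], [0, 0, 0], [0, 0, 0], [0, 0, 0], [0, 0, 0]], "xyz": [[0, -2, 0], [0, -3, 0], [0, -3, 0], [0, -3, 0], [0, -2, 0]], "jaw": [0, 0, 0, 0, 0]}}

```text
clock: 16.1
tcp_pos: [0.5214, 0.0908, 0.1924]
tool_rot: [-1.56, 0.201, -0.206]
contact_force: [0.1, 0.1, -0.0]
finger_gap: 0.0001
```

Request:
{"name": "servo_tool", "arguments": {"rotation": [[0, 0, 0], [0, 0, 0], [0, 0, 0], [0, 0, 0], [0, 0, 0]], "xyz": [[0, 0, -3], [0, 0, -3], [0, 0, -3], [0, 0, -3], [0, 0, 0]], "jaw": [0, 0, 0, 0, 0]}}

```text
clock: 16.6
tcp_pos: [0.4887, -0.0305, 0.1897]
tool_rot: [-1.564, 0.21, -0.208]
contact_force: [0.5, 0.3, 0.2]
finger_gap: -0.0
```

```bash
python3 - <<'E'
from ov import *
print(stpos(),sense()["contact_force"])
for n,(u,v,w,h) in(("side",(100,120,220,210)),("top",(100,110,240,150))):
    c=optics.read_camera(n);k=3;im=cv2.resize(c["img"][v:v+h,u:u+w],None,fx=k,fy=k,interpolation=cv2.INTER_CUBIC);im=cv2.convertScaleAbs(im,alpha=1.3)
    q=((proj(c,st(X0,[(.03*np.cos(t),.102+.03*np.sin(t),.034) for t in np.linspace(0,6.28,40)]))+.5-(u,v))*k).astype(int);cv2.polylines(im,[q],True,(0,255,0),1)
    box(c,im,(u,v),k,(-38,38),(-30,140),(20,),(0,255,255))
    cv2.imwrite(f"pics/{n}13.png",im)
E
```

```text
[   0.8 -103.2  189.7] [0.47307491 0.3131451  0.19632784]
```

View pics/side13.png

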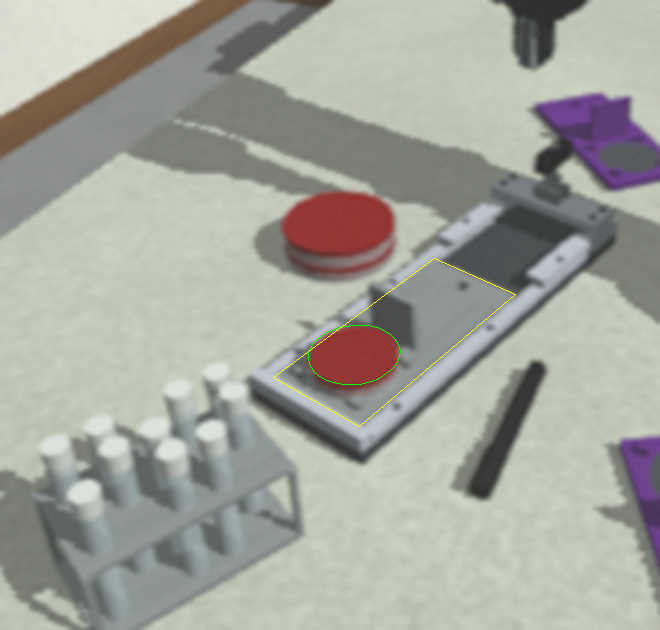

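View pics/top13.png

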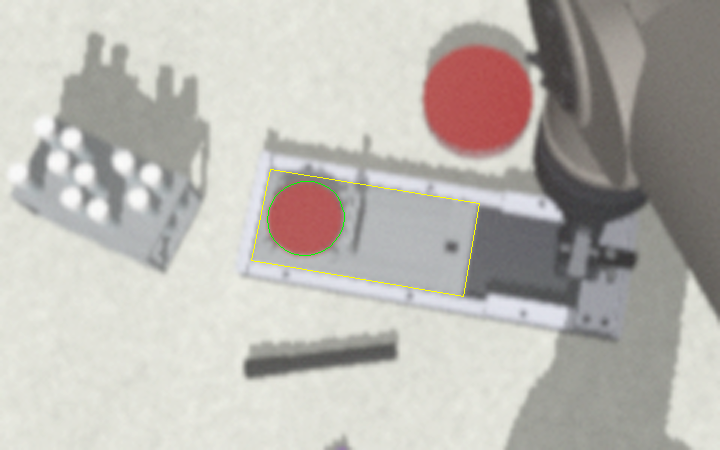

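```bash
python3 - <<'E'
from h import *
print(job.finish_job(), sense()["clock"])
E
```

```text
the job is handed in; nothing more can be done
the job is handed in; nothing more can be done
```

I unloaded the carrier and handed the job in at about 16.7 s on the clock; the hand-in gives no verdict. I pinched the knob, lifted the plunger about 15 mm and turned it about 88°. Then I lowered it onto the jaws and let go while the carrier was still pinned. After that I pushed the carrier's tab with closed fingers along the track to the end stop, backed off and raised the arm clear.

**Plunger:** the last side view shows the knob still up and turned across the bridge.

**Carrier:** the push stalled against the end stop at about 7–8 N, with the tool about 121 mm along the track from where I expected first contact. The expected outline at the stop matches the carrier in both views.

**Dish:** it sits flat between its pegs, and the expected circle matches it in both views.

**Bystanders and contact:** the dish stack, tube rack and marker look unmoved. The contact force after backing off is about 0.6 N, which is the sensor's noise level.

**Disagreements:**
- My camera fit left up to about 2 pixels of error on some points, and the station's height came out 1.5 mm low with both views and about 8 mm low from the top view alone. I took the base height as 0.
- While I held the knob there was up to 7 N of sideways force, because my plunger axis was 1–2 mm off. It fell to zero when I let go.

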